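# Put the bench tools back on their rests

## Task

Put the three straight tools lying in the row on the bench top (not those in the drawer below) back on the wooden rests that fit them: the file on the longest rest, the ring clamp on the middle-sized one and the pocket tool on the shortest. Each should lie flat and not turned over, centred and along its rest, down on the felt between the two end blocks (either way round); leave the loupe and the tweezers alone.

Things in the scene. Friction and masses are not known exactly. Their poses are not given: they have to be found in the camera images.
- file: loose flat needle file in a wooden handle, 165 mm long, 45 g. Origin: middle of its length, underside; y along it towards the handle end, z up. The handle, 18 mm wide and 19 mm high, spans y = +18 to +82 mm and is round (may roll a little); grip it, best at y = +38 mm; the thin blade, 10 mm wide and 8 mm high, spans y = -82 to +8 mm. At the start the handle points roughly towards the robot.
- file_mid (a point): middle of the file on its long axis: on the line of the handle's axis, 9.5 mm above the underside, halfway along the file; y towards the handle end.
- ring_clamp: loose wooden ring clamp with a brass band, a straight bar 110 mm long (y), 25 mm wide (x), 18 mm high (z), 60 g, lying on the bench. Origin at the middle of its underside; grip it across the 25 mm at the middle.
- pocket_tool: loose folding pocket tool with polished metal scales, 83 mm long (y), 13 mm wide (x), 11 mm high (z), 62 g, lying on the bench. Origin at the middle of its underside; grip it across the 13 mm at the middle. Its scales span y = -24 to +42 mm, a thinner tip 3 mm off the bench the rest.
- long_rest: fixed wooden tool rest, the longest: 205 mm over all, 185 mm between blocks. Plank 40 mm wide (x), 5 mm thick, grey felt strip on top; an end block across each end, 10 mm thick, 14 mm high over the bench; long sides open. Origin: middle of its underside, on the bench; y along it, z up. The tool lies on the felt, 5 mm above the origin, between the blocks. Anywhere in the row, a little turned.
- medium_rest: fixed wooden tool rest, the middle one: 148 mm over all, 128 mm between blocks. Plank 40 mm wide (x), 5 mm thick, grey felt strip on top; an end block across each end, 10 mm thick, 14 mm high over the bench; long sides open. Origin: middle of its underside, on the bench; y along it, z up. The tool lies on the felt, 5 mm above the origin, between the blocks. Anywhere in the row, a little turned.
- short_rest: fixed wooden tool rest, the shortest: 121 mm over all, 101 mm between blocks. Plank 40 mm wide (x), 5 mm thick, grey felt strip on top; an end block across each end, 10 mm thick, 14 mm high over the bench; long sides open. Origin: middle of its underside, on the bench; y along it, z up. The tool lies on the felt, 5 mm above the origin, between the blocks. Anywhere in the row, a little turned.
- loupe: bystander, to be left where it is: black eyepiece loupe, 39 mm across and 28 mm high, at the right of the row. Origin at the middle of its underside.
- tweezers: bystander, to be left where it is: steel tweezers 133 mm long (y), 12 mm wide, 9 mm high, lying at the far right. Origin at the middle of the underside.
There are look-alikes about, which are no part of the job. What is shaped like the ring_clamp but black is not meant.

How it is judged:
By the outcome, as a careful person would: the job done as asked, in the order asked, and still so for the second after the job is handed in, with the robot touching nothing.
It also fails if it takes over 93 s, if anything falls off the work surface, if the arm or the gripper's body presses on something with over 40 N, if the wrist force passes 120 N, or if a joint passes its speed limit or range.

## Robot

A 7-joint arm with a two-finger parallel gripper is mounted at the origin on a cart in front of the work surface, level with it; the furniture and walls round the work are solid. World frame = base frame: x ahead of the robot, y to its left, z up, the work surface at z = 0. Lengths are in m, angles in rad, forces in N, time in s.
With the tool pointing down it reaches from about 0.425 to 1.025 m from the base axis. Payload 9.4 kg.
Tool frame: the origin (TCP) lies at the very end of the fingers, on their centre line; the grasp point (between the pads) lies pinch_z behind it (pinch_z is the distance from the TCP to the grasp point, in m); z points along the fingers, y is the line along which they close (so a half turn about z gives the same grasp; the last joint's range is limited). The gripper opens to 93 mm and grips with 3 to 60 N. Pads are 15 mm wide; open, the fingers measure 128 mm over their backs; the gripper's body (75 mm by 188 mm) begins 65 mm behind the grasp point.
Start: joints at [-1.308, 0.599, -0.003, 1.599, 0.002, 0.943, -0.08], TCP at [0.242, 0.684, 0.219] pointing down, gripper open.
Joint ranges: [-2.57, 2.57], [-0.35, 1.97], [-1.29, 1.29], [0.11, 2.56], [-1.05, 4.19], [0.11, 1.86], [-2.63, 2.63]. Speed limits (rad/s): [2.22, 2.22, 3.01, 3.01, 3.14, 3.14, 3.14].

## Interface

Orientations are given as a rotation vector (axis times angle).
In Python, from workcell import state, get_image, hand_in, pinch_z gives the robot as it stands.
- The arm moves only by the shell command python3 -m crank 'ROWS' [OPENING]. ROWS is text: rows parted by semicolons, each of 4 numbers parted by spaces: the shift along the world's x, y, z in cm, then the turn about the world's z in rad. In form: tx ty tz roll; .... A call has 1 to 12 rows; each row shifts and turns the commanded pose from where the row before left it; what a row does not reach is not made up. A row lasts 1/8 s, in which the tool goes at most 62.5 mm and 10.7 degrees, less where a joint would pass 70% of its speed; a pose out of reach is approached as far as the arm can. A call is refused whole if a number of a shift passes 6.25 or a number of a turn 0.188, either way. A call with a gripper value outside its range is refused whole. OPENING is the gripper's target within -1 to 1 (shut at 1, half-way at 0, fully open at -1), set as the call begins (- or left out, the last holds). The fingers move at their own pace and stop on an object; the grip force is fixed at half the most. Time passes only in rows, so rows that do not move let the fingers close. It gives the time, the measured TCP pose, the force, the opening and the grip force at its end, in the units of the state.
- state(): the state, without advancing time (a new reading comes with each control period).
- get_image(name): name is "side" or "top"; returns a dict with "frame" (400x640x3 uint8, red, green, blue), "range_z" (400x640 float32, m along the optical axis (not along the pixel's ray), 0 where there is no reading), "fx", "fy", "cx", "cy" (pixels), "k1" (the pictures are not rectified: a ray, as slopes to the right and down, at radius r is drawn at 1 + k1 r^2 times it, then the intrinsics apply), "rvec" (rotation vector, rad) and "tvec" (3), from world to camera coordinates, as OpenCV has them. Camera axes: x right, y down, z forward; pixel columns grow to the right and rows downward; lengths in m; the calibration is good to about 2 mm. A picture is of the moment at which its call begins.
- hand_in(): hands the job in; it is judged then, once.
The state is a dict: "time": time; "q": joint angles; "qd": joint speeds; "joint_efforts": joint torques, N m; "tcp_pos": TCP position; "orientation": TCP orientation; "force": force on the tool from outside, world axes, zero at the start; "moment": the same for the moment, N m; "opening": finger opening in m; "gripper_force": force on a finger pad.
Only numpy, scipy, OpenCV 4.12 (cv2) and the standard library are available. Lean on these libraries where they do the work, as an engineer would, in place of code of your own. Each camera call takes 0.05 s, during which the arm holds its last target. There are 200 camera calls.

## Working session

There is one attempt and no reset: what is moved stays moved. The work goes in short steps, Python scripts to look and compute and a shell command to move; the robot and the scene stay as the last step left them, time stands still between calls to the robot, and variables do not carry over. Pictures are saved under pics/ and viewed, at most 14 in all, crops included, and the job is handed in when it is done.

```bash
ls; mkdir -p pics
cat > h.py <<'E'
import numpy as np, cv2
from workcell import state, get_image, hand_in, pinch_z
def snap(n):
    d=get_image(n); np.save(f'{n}.npy',d,allow_pickle=True); return d
def load(n): return np.load(f'{n}.npy',allow_pickle=True).item()
def world(d,u,v,z=None):
    """pixel->world; on plane z if given, else using range"""
    x,y=(u-d['cx'])/d['fx'],(v-d['cy'])/d['fy']
    rd=np.hypot(x,y); r=rd
    for _ in range(30): r=rd/(1+d['k1']*r*r)
    s=r/rd if rd>0 else 1
    ray=np.array([x*s,y*s,1.])
    R=cv2.Rodrigues(np.array(d['rvec'],float))[0]; t=np.array(d['tvec'],float).ravel()
    c=-R.T@t; w=R.T@ray
    k=d['range_z'][int(round(v)),int(round(u))] if z is None else (z-c[2])/w[2]
    return c+k*w
def save(d,name,box=None,k=1):
    f=d['frame']
    if box: f=f[box[1]:box[3],box[0]:box[2]]
    cv2.imwrite(f'pics/{name}.png',cv2.cvtColor(cv2.resize(f,None,fx=k,fy=k,interpolation=cv2.INTER_CUBIC),cv2.COLOR_RGB2BGR))
E
python3 - <<'E'
from h import *
for n in('top','side'):
    d=snap(n); save(d,n+'0'); R=cv2.Rodrigues(np.array(d['rvec'],float))[0]; print(n,-R.T@np.ravel(d['tvec']),R[2],d['fx'],d['k1'])
print(pinch_z,state())
E
```

```text
pics
top [3.83274323e-01 1.35646691e-03 1.37344727e+00] [ 0.19043706 -0.02275286 -0.9814357 ] 459.87704920860097 0.012917110262492992
side [ 1.52758887 -0.17410393  1.46847478] [-0.51877884  0.09441873 -0.84967854] 475.08421675262963 -0.004013296303599131
0.0188 {'time': 0.1, 'q': array([-1.30770181,  0.60002478, -0.00250924,  1.60000388,  0.00179205,
        0.94292096, -0.07981556]), 'qd': array([-5.46459081e-04, -2.09714415e-03,  9.91917601e-04, -2.54899434e-03,
        7.96986465e-04, -4.34894509e-04, -2.38712641e-05]), 'joint_efforts': array([ 5.33328144e-03, -7.66555667e+01,  1.50210802e+00, -2.52938890e+01,
       -5.22778882e-02,  1.36559940e-02,  6.25798225e-05]), 'tcp_pos': array([0.24152919, 0.68314371, 0.21787795]), 'orientation': array([-5.31153053e-01, -3.09627367e+00,  2.12388728e-03]), 'force': array([-0.22032272,  0.61103401,  0.04447459]), 'moment': array([-0.00927729,  0.03029888,  0.0652485 ]), 'gripper_force': 0.0, 'opening': 0.09297221180599782}
```

View pics/top0.png

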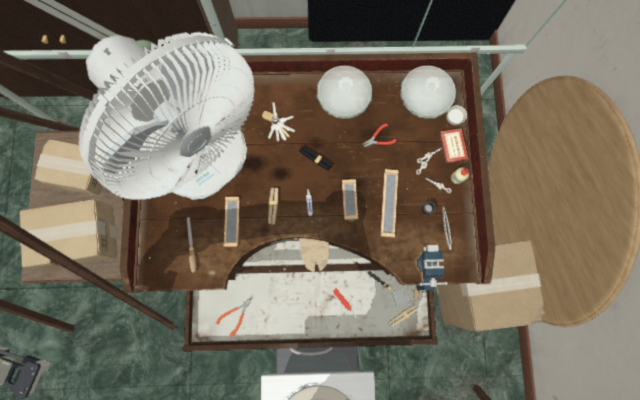

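View pics/side0.png

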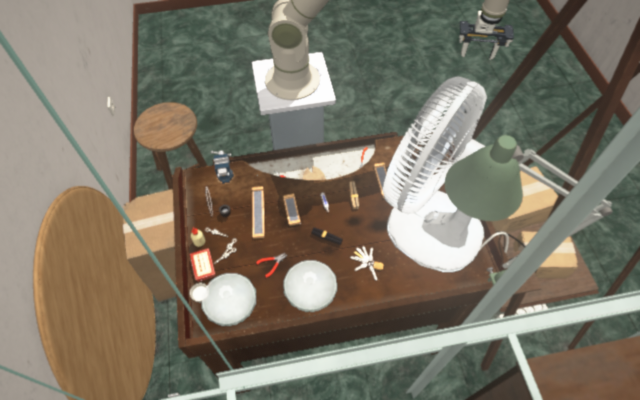

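The candidates in the top view are:
- **File:** (191,245).
- **Ring clamp:** the tan bar at (273,205). The look-alike at (317,157) is black, so it isn't the one.
- **Pocket tool:** (309,202).
- **Rests:** (232,221), (350,199) and (389,203).

I'll confirm these in an enlarged crop.

Run:
```python
from h import *
d=load('top'); save(d,'topA',(170,160,330,280),5); save(d,'topB',(290,140,450,260),5)
Z=d['range_z']
for p in [(190,245),(193,262),(232,221),(273,205),(309,202),(350,199),(389,203),(317,157),(250,250),(205,165),(240,80),(180,110),(140,120),(200,140)]:
    print(p,world(d,*p).round(3))
```

```text
(190, 245) [0.521 0.368 0.01 ]
(193, 262) [0.47  0.355 0.022]
(232, 221) [0.59  0.247 0.004]
(273, 205) [ 0.637  0.125 -0.002]
(309, 202) [0.642 0.015 0.012]
(350, 199) [ 0.65  -0.109  0.005]
(389, 203) [ 0.636 -0.228  0.001]
(317, 157) [ 0.781 -0.012  0.016]
(250, 250) [ 0.503  0.194 -0.007]
(205, 165) [0.699 0.274 0.242]
(240, 80) [0.834 0.156 0.438]
(180, 110) [0.733 0.258 0.521]
(140, 120) [0.773 0.394 0.368]
(200, 140) [0.711 0.248 0.403]
```

View pics/topA.png

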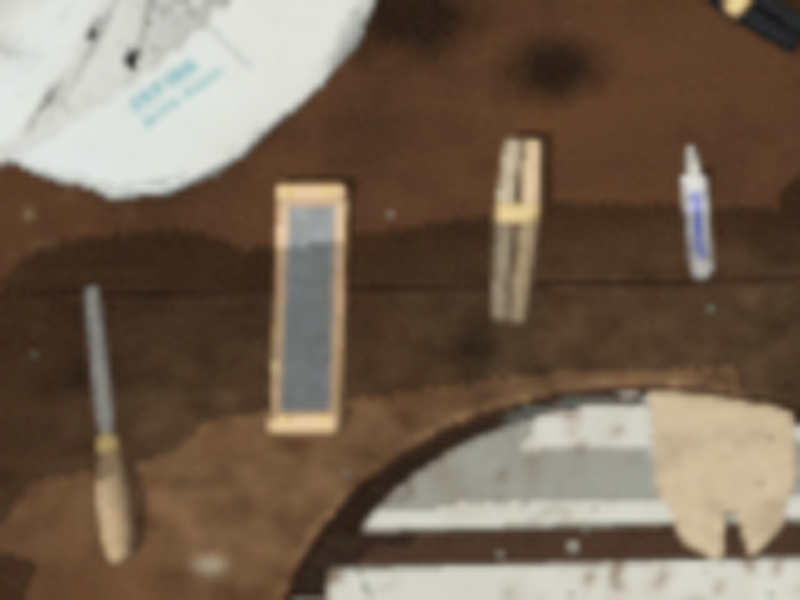

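View pics/topB.png

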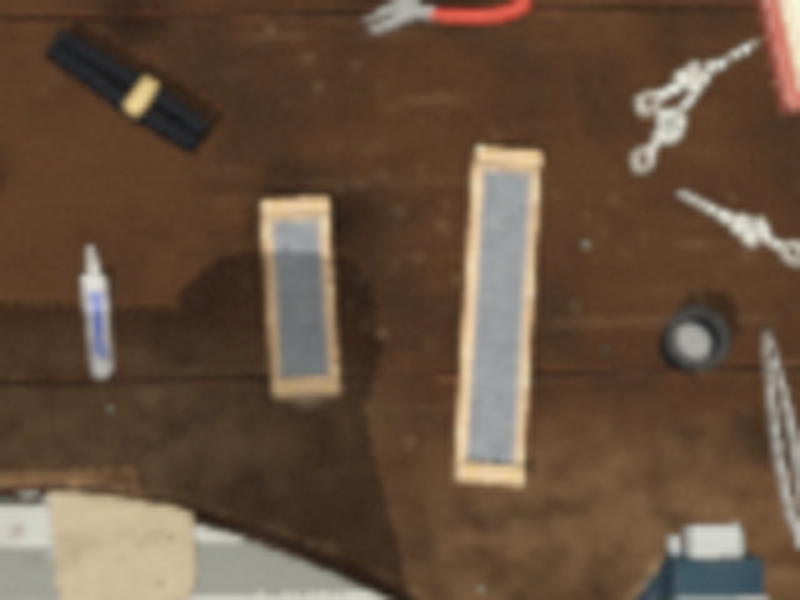

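Top-view crops confirm the layout:
- **Tools:** file tip at (188,217) and handle end at (193,272), tan ring clamp at (273,206), and pocket tool at (309,202).
- **Rests:** medium at (231,221), short at (350,199) and long at (390,203).
- **Look-alike:** the black clamp at (316,158), which I'll ignore.

Next I'll work out poses and clearance to the fan.

```bash
cat > m.py <<'E'
from h import *
d=load('top')
def P(off,px,z): return world(d,off[0]+(px[0]+.5)/5-.5,off[1]+(px[1]+.5)/5-.5,z)[:2]
A=(170,160);B=(290,140)
def quad(n,off,c,z):
    tl,tr,br,bl=[P(off,p,z) for p in c]
    ax=((tl+tr)-(bl+br))/2; L=np.linalg.norm(ax); W=np.linalg.norm((tl+bl-tr-br)/2)
    print(n,'ctr',((tl+tr+bl+br)/4).round(4),'L %.3f W %.3f ang(from +x) %.3f'%(L,W,np.arctan2(ax[1],ax[0])))
quad('medium',A,[(276,183),(348,183),(338,433),(268,433)],.014)
quad('short',B,[(260,200),(329,196),(341,393),(272,398)],.014)
quad('long',B,[(475,146),(543,151),(524,486),(456,480)],.014)
quad('clamp',A,[(505,138),(542,138),(524,323),(491,320)],.018)
def line(n,off,a,b,z):
    a=P(off,a,z);b=P(off,b,z);v=a-b;print(n,a.round(4),b.round(4),'mid',((a+b)/2).round(4),'L %.3f ang %.3f'%(np.linalg.norm(v),np.arctan2(v[1],v[0])))
line('pocket tip/end',A,(690,146),(702,278),.008)
line('file tip/end',A,(92,287),(118,562),.009)
line('scales l',A,(680,178),(688,278),.01);line('scales r',A,(708,178),(714,275),.01)
E
python3 m.py
python3 - <<'E'
from h import *
for n in('top','side'):
    d=load(n) if n=='top' else snap(n)
    v,u=np.mgrid[0:400:2,0:640:2]; pts=np.array([world(d,a,b) for a,b in zip(u.ravel(),v.ravel()) if d['range_z'][b,a]>0])
    print(n)
    for y0 in np.arange(-.35,.55,.1):
        print('y%.2f'%y0,end=' ')
        for z0,z1 in((.03,.08),(.08,.2),(.2,.35),(.35,.5),(.5,.8),(.8,1.2)):
            m=(abs(pts[:,1]-y0-.05)<.05)&(pts[:,2]>z0)&(pts[:,2]<z1)&(pts[:,0]>.32)
            print('z%.2f:%s'%(z0,(pts[m,0].min().round(2),m.sum()) if m.sum()>1 else '-'),end=' ')
        print()
E
```

```text
medium ctr [0.5889 0.2477] L 0.150 W 0.042 ang(from +x) -0.021
short ctr [ 0.6487 -0.1075] L 0.122 W 0.042 ang(from +x) 0.025
long ctr [ 0.6355 -0.2273] L 0.206 W 0.041 ang(from +x) -0.107
clamp ctr [0.6325 0.1239] L 0.112 W 0.021 ang(from +x) -0.088
pocket tip/end [0.6834 0.019 ] [0.6021 0.0132] mid [0.6428 0.0161] L 0.082 ang 0.071
file tip/end [0.6043 0.3767] [0.4417 0.3564] mid [0.523  0.3665] L 0.164 ang 0.124
scales l [0.6633 0.0253] [0.602  0.0215] mid [0.6326 0.0234] L 0.061 ang 0.062
scales r [0.6629 0.0084] [0.6035 0.0059] mid [0.6332 0.0071] L 0.060 ang 0.042
top
y-0.35 z0.03:(np.float64(0.39), np.int64(203)) z0.08:(np.float64(0.42), np.int64(376)) z0.20:- z0.35:- z0.50:- z0.80:- 
y-0.25 z0.03:(np.float64(0.91), np.int64(114)) z0.08:(np.float64(0.92), np.int64(59)) z0.20:- z0.35:- z0.50:- z0.80:- 
y-0.15 z0.03:(np.float64(0.89), np.int64(139)) z0.08:(np.float64(0.89), np.int64(381)) z0.20:- z0.35:- z0.50:- z0.80:- 
y-0.05 z0.03:(np.float64(0.91), np.int64(126)) z0.08:(np.float64(0.92), np.int64(71)) z0.20:- z0.35:- z0.50:- z0.80:- 
y0.05 z0.03:(np.float64(1.06), np.int64(9
[... 2044 characters left out ...]
4(0.74), np.int64(1000)) z0.80:- 
y0.25 z0.03:(np.float64(0.7), np.int64(378)) z0.08:(np.float64(0.83), np.int64(20)) z0.20:(np.float64(0.63), np.int64(388)) z0.35:(np.float64(0.64), np.int64(402)) z0.50:(np.float64(0.65), np.int64(1485)) z0.80:(np.float64(1.2), np.int64(813)) 
y0.35 z0.03:(np.float64(0.7), np.int64(396)) z0.08:(np.float64(0.8), np.int64(327)) z0.20:(np.float64(0.6), np.int64(628)) z0.35:(np.float64(0.59), np.int64(194)) z0.50:(np.float64(0.65), np.int64(294)) z0.80:- 
y0.45 z0.03:(np.float64(0.51), np.int64(169)) z0.08:(np.float64(0.97), np.int64(50)) z0.20:(np.float64(1.06), np.int64(654)) z0.35:(np.float64(0.63), np.int64(2)) z0.50:(np.float64(1.05), np.int64(36)) z0.80:-
```

Run:
```python
from h import *
d=load('top')
for p in [(60,265),(150,315),(170,325),(20,305),(100,235),(130,230),(70,235),(70,165),(125,280),(40,370)]: print(p,world(d,*p).round(3))
pts=[]
for n in('top','side'):
    d=load(n); pts+=[world(d,a,b) for b in range(400) for a in range(640) if d['range_z'][b,a]>0]
pts=np.array(pts)
print('fan min x (2nd pct) by y(cols) z(rows)'); ys=np.arange(.1,.5,.05); print(ys.round(2))
for z0 in np.arange(.05,.7,.05):
    r=[]
    for y0 in ys:
        m=(abs(pts[:,1]-y0)<.025)&(pts[:,2]>z0)&(pts[:,2]<z0+.05)&(pts[:,0]>.5)&(pts[:,0]<1)
        r.append(np.percentile(pts[m,0],2).round(2) if m.sum()>3 else 9)
    print('%.2f'%z0,r)
```

```text
(60, 265) [0.462 0.66  0.156]
(150, 315) [ 0.3    0.659 -0.521]
(170, 325) [ 0.246  0.643 -0.733]
(20, 305) [ 0.348  1.367 -0.844]
(100, 235) [ 0.591  0.758 -0.263]
(130, 230) [0.564 0.529 0.049]
(70, 235) [ 0.59   0.849 -0.24 ]
(70, 165) [ 0.852  0.888 -0.275]
(125, 280) [0.423 0.538 0.041]
(40, 370) [0.23  0.59  0.328]
fan min x (2nd pct) by y(cols) z(rows)
[0.1  0.15 0.2  0.25 0.3  0.35 0.4  0.45]
0.05 [9, 9, 9, 9, 9, np.float64(0.79), np.float64(0.8), np.float64(0.82)]
0.10 [9, 9, 9, 9, 9, np.float64(0.84), np.float64(0.82), np.float64(0.83)]
0.15 [9, 9, 9, 9, np.float64(0.76), 9, np.float64(0.85), np.float64(0.89)]
0.20 [9, 9, np.float64(0.75), np.float64(0.7), np.float64(0.66), np.float64(0.64), np.float64(0.69), 9]
0.25 [9, np.float64(0.79), np.float64(0.74), np.float64(0.69), np.float64(0.64), np.float64(0.61), np.float64(0.63), np.float64(0.65)]
0.30 [9, np.float64(0.79), np.float64(0.74), np.float64(0.69), np.float64(0.64), np.float64(0.61), np.float64(0.6), np.float64(0.64)]
0.35 [9, np.float64(0.79), np.float64(0.74), np.float64(0.69), np.float64(0.64), np.float64(0.61), np.float64(0.59), np.float64(0.63)]
0.40 [9, np.float64(0.8), np.float64(0.74), np.float64(0.69), np.float64(0.65), np.float64(0.61), np.float64(0.6), np.float64(0.61)]
0.45 [9, np.float64(0.81), np.float64(0.75), np.float64(0.71), np.float64(0.66), np.float64(0.62), np.float64(0.6), np.float64(0.62)]
0.50 [9, np.float64(0.82), np.float64(0.76), np.float64(0.71), np.float64(0.66), np.float64(0.63), np.float64(0.62), np.float64(0.64)]
0.55 [9, 9, np.float64(0.78), np.float64(0.73), np.float64(0.7), np.float64(0.66), np.float64(0.67), np.float64(0.7)]
0.60 [9, 9, 9, 9, np.float64(0.75), np.float64(0.73), 9, 9]
0.65 [9, 9, np.float64(0.99), 9, 9, 9, 9, 9]
```

```bash
python3 -m crank '6 -6 0 0.15; 6 -6 0 0.15; 3 -6 0 0.165; 3 -6 0 0; 3 -5 0 0; 3.3 -3.1 0 0; 0 0 0 0' -0.3; python3 -c "
from h import *
print(state()['tcp_pos'],state()['orientation'],state()['opening'])"
```

```text
time: 1.02
tcp_pos: [0.452, 0.3986, 0.2185]
orientation: [-0.186, 3.135, -0.003]
force: [0.1, 1.0, 1.2]
opening: 0.0605
gripper_force: 0.0
[0.45200962 0.39863512 0.21853884] [-1.86265835e-01  3.13509989e+00 -2.54382847e-03] 0.06050150359933339
```

The file's grip point is about (0.485, 0.362). I'll go down over it.

```bash
python3 -m crank '1.7 -1.8 0 0; 1.7 -1.9 -3 0; 0 0 -4 0; 0 0 -4 0; 0 0 -4 0; 0 0 0 0;0 0 0 0' -0.3
python3 - <<'E'
from h import *
d=snap('top'); save(d,'f1',(150,190,270,290),6)
E
```

```text
time: 1.9
tcp_pos: [0.4829, 0.3664, 0.0696]
orientation: [-0.198, 3.135, 0.001]
force: [0.6, 0.1, 0.3]
opening: 0.0606
gripper_force: 0.0
```

View pics/f1.png

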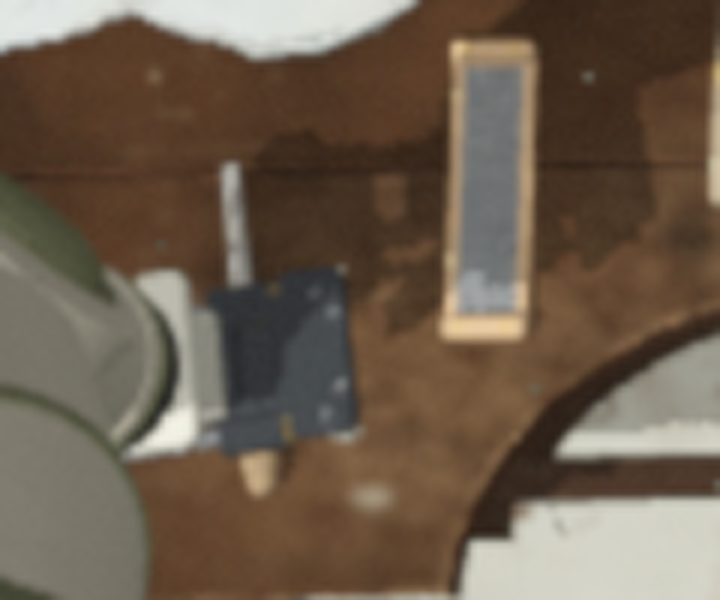

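The gripper covers the handle. The blade tip at crop (232,165) and handle end at (260,495) haven't moved. I'll lower and close.

```bash
python3 -m crank '0.24 -0.46 -2.5 0; 0 0 -2.5 0; 0 0 -1.2 0; 0 0 -0.4 0; 0 0 0 0'; python3 -m crank '0 0 0 0; 0 0 0 0; 0 0 0 0; 0 0 0 0; 0 0 0 0; 0 0 0 0; 0 0 0 0' 1
```

```text
time: 2.58
tcp_pos: [0.4856, 0.3611, 0.0033]
orientation: [-0.197, 3.135, 0.001]
force: [-0.2, 1.4, 0.3]
opening: 0.0606
gripper_force: 0.0
time: 3.45
tcp_pos: [0.4853, 0.3608, 0.0026]
orientation: [-0.197, 3.135, 0.0]
force: [-0.6, 0.3, 0.6]
opening: 0.0155
gripper_force: 29.8
```

```bash
python3 -m crank '0 0 2 0; 0 0 4 0; 0 0 4 0; 0.5 -3 0 0; 0.8 -4 0 0; 0.8 -4 0 0; 0.8 -4 0 0; 0.8 -4 0 0; 0.8 -4 0 -0.05; 0.8 -4 0 -0.05; 0.8 -4 0 -0.05; 0.8 -4 0 -0.05'; python3 -m crank '0.8 -4 0 -0.03; 0.8 -4 0 0; 0.8 -4 0 0; 0.8 -4 0 0; 0.8 -4 0 0; 0.2 -3 0 0; 0 0 0 0; 0 0 0 0'
```

```text
time: 4.95
tcp_pos: [0.5547, 0.0093, 0.104]
orientation: [0.12, 3.138, 0.0]
force: [-0.2, -0.1, -0.4]
opening: 0.0156
gripper_force: 29.8
time: 5.95
tcp_pos: [0.5963, -0.2184, 0.1034]
orientation: [0.164, 3.137, 0.001]
force: [-0.1, 0.1, -1.5]
opening: 0.0158
gripper_force: 29.8
```

```bash
python3 -m crank '0.14 -0.48 -2 0; 0 0 -2 0; 0 0 -1.8 0; 0 0 0 0; 0 0 0 0'
python3 - <<'E'
from h import *
d=snap('top'); save(d,'f2',(340,150,440,250),6); d=snap('side'); save(d,'f2s',(200,160,320,260),6)
E
```

```text
time: 6.58
tcp_pos: [0.5979, -0.2239, 0.0445]
orientation: [-0.164, -3.137, -0.0]
force: [1.1, -0.3, -1.9]
opening: 0.0154
gripper_force: 29.8
```

View pics/f2.png

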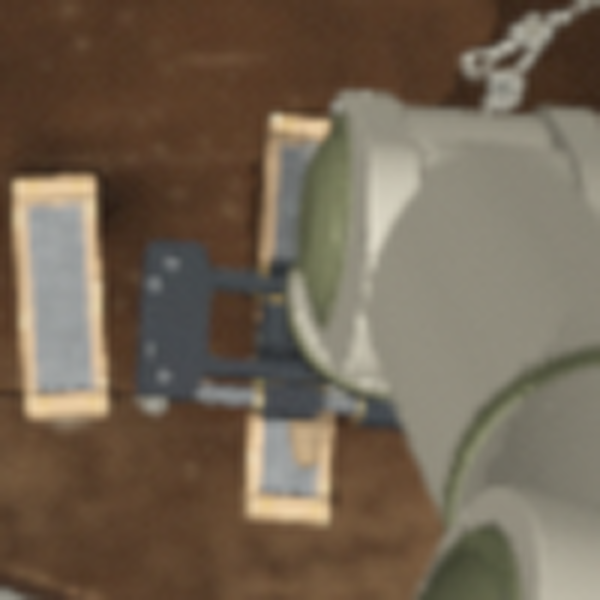

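View pics/f2s.png

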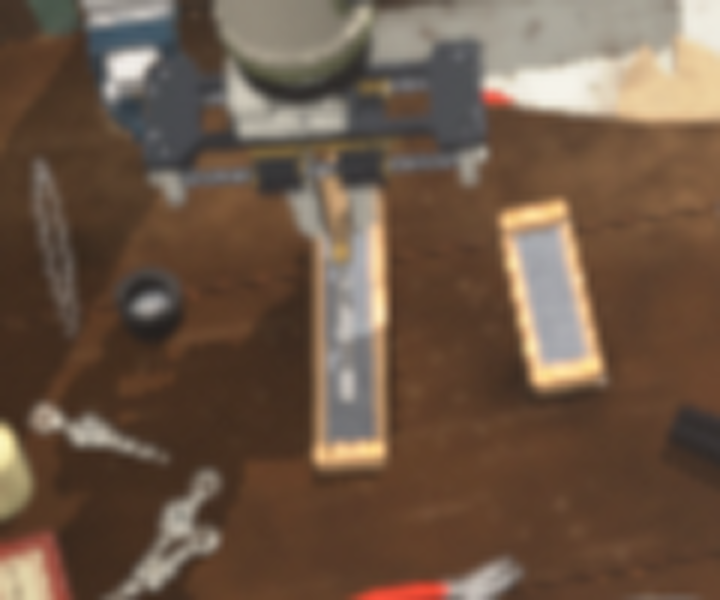

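The side crop shows the blade tip at (346,400) and the ferrule at (341,250). The top crop shows the handle end at (305,465). The file lies over the felt.

Run:
```python
from h import *
s=load('side');t=load('top')
for z in(.044,.051,.057):print(z,'tip',world(s,200+346/6-.4,160+400/6-.4,z).round(4),'band',world(s,200+341/6-.4,160+250/6-.4,z).round(4),'end',world(t,340+305/6-.4,150+467/6-.4,z).round(4))
# long rest in side view: end block corners
c=[(315,440),(386,440),(386,468),(315,468)]
print('far block outer corners',[world(s,200+a/6-.4,160+b/6-.4,.014).round(4) for a,b in [(315,468),(386,466)]])
```

```text
0.044 tip [ 0.718 -0.233  0.044] band [ 0.6173 -0.2235  0.044 ] end [ 0.5553 -0.2211  0.044 ]
0.051 tip [ 0.7219 -0.2327  0.051 ] band [ 0.6218 -0.2232  0.051 ] end [ 0.5543 -0.2199  0.051 ]
0.057 tip [ 0.7254 -0.2324  0.057 ] band [ 0.6256 -0.223   0.057 ] end [ 0.5536 -0.2189  0.057 ]
far block outer corners [array([ 0.7418, -0.2572,  0.014 ]), array([ 0.7482, -0.217 ,  0.014 ])]
```

The tip, ferrule and end all agree with the rest to within about 4 mm. I'll lower and release.

```bash
python3 -m crank '0 -0.1 -2 0; 0 0 -1 0; 0 0 -0.5 0; 0 0 -0.1 0; 0 0 0 0; 0 0 0 0'; python3 -m crank '0 0 0 0; 0 0 0 0; 0 0 0 0; 0 0 0 0;0 0 1 0; 0 0 4 0; 0 0 4 0; -2 4 1 0; 0 4 0 0.05; 0 5 0 0; 0 5 0 0' 0
python3 - <<'E'
from h import *
d=snap('top'); save(d,'f3',(290,150,450,270),5)
E
```

```text
time: 7.42
tcp_pos: [0.598, -0.2251, 0.009]
orientation: [0.164, 3.137, -0.0]
force: [-0.0, 0.3, -0.3]
opening: 0.0156
gripper_force: 29.8
time: 8.8
tcp_pos: [0.5778, -0.0438, 0.1095]
orientation: [0.087, 3.139, 0.0]
force: [0.7, 0.1, 0.0]
opening: 0.0465
gripper_force: 0.0
```

View pics/f3.png

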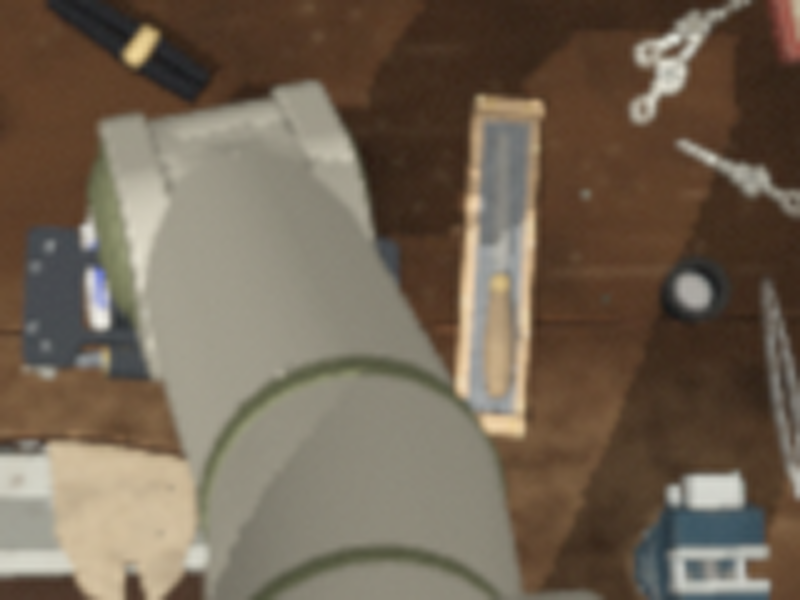

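The file lies on the long rest: ferrule at crop (500,285), handle end at (497,396), tip near (504,130). It's centred to about 3 mm and aligned. Next I'll check the gripper and wrist envelope against the fan before the clamp.

Run:
```python
from h import *
t=load('top'); tcp=np.array([.5778,-.0438,.1095])
f=lambda x,y:(world(t,290+x/5,150+y/5)-tcp).round(3)
for p in [(35,240),(60,290),(35,355),(392,260),(120,150),(200,130),(300,95),(350,165),(250,250)]: print(p,f(*p))
s=snap('side'); pts=np.array([world(s,a,b) for b in range(400) for a in range(640) if s['range_z'][b,a]>0]+[world(t,a,b) for b in range(400) for a in range(640) if t['range_z'][b,a]>0])-tcp
for z0 in np.arange(0,.5,.05):
    m=(pts[:,2]>z0)&(pts[:,2]<z0+.05)&(abs(pts[:,1])<.15)&(abs(pts[:,0])<.2)
    if m.sum()>3: print('%.2f'%z0,m.sum(),'x',pts[m,0].min().round(3),pts[m,0].max().round(3),'y',pts[m,1].min().round(3),pts[m,1].max().round(3))
```

```text
(35, 240) [0.032 0.087 0.13 ]
(60, 290) [0.006 0.075 0.129]
(35, 355) [-0.027  0.088  0.131]
(392, 260) [ 0.017 -0.092  0.132]
(120, 150) [0.014 0.044 0.394]
(200, 130) [0.026 0.012 0.373]
(300, 95) [ 0.04  -0.029  0.375]
(350, 165) [ 0.001 -0.043  0.419]
(250, 250) [-0.047  0.     0.499]
0.00 74 x 0.005 0.019 y -0.028 0.048
0.05 105 x -0.033 0.044 y -0.077 0.092
0.10 1355 x -0.04 0.043 y -0.095 0.105
0.15 164 x -0.013 0.04 y -0.031 0.044
0.20 275 x -0.002 0.046 y -0.031 0.055
0.25 306 x 0.009 0.044 y -0.034 0.058
0.30 322 x -0.049 0.057 y -0.048 0.065
0.35 1433 x -0.072 0.056 y -0.057 0.066
0.40 1531 x -0.078 0.025 y -0.051 0.055
0.45 1294 x -0.102 -0.01 y -0.053 0.041
```

```bash
python3 -m crank '0.5 3 0 -0.032; 1 4 0 0; 1 4 0 0; 1 4 0 0; 0 1.95 0 0; 0 0 -3 0; 0 0 -2 0; 0 0 0 0; 0 0 0 0' -0.3
python3 - <<'E'
from h import *
d=snap('side'); save(d,'c1',(310,160,410,235),7)
E
```

```text
time: 10.02
tcp_pos: [0.613, 0.1237, 0.0594]
orientation: [0.138, 3.138, -0.0]
force: [-0.3, -0.3, 0.1]
opening: 0.0604
gripper_force: 0.0
```

View pics/c1.png

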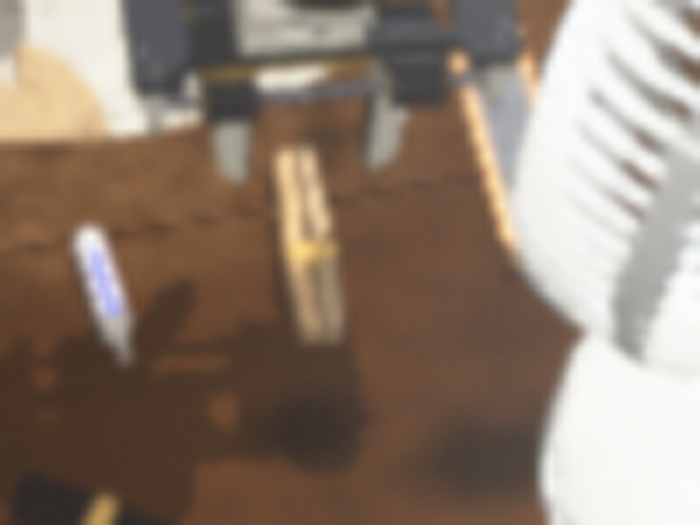

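The open fingers, tips at crop (232,180) and (385,165), straddle the tan clamp, which runs from (298,148) to (322,342). I'll descend and grip.

```bash
python3 -m crank '0 0.2 -2.5 0; 0 0 -2 0; 0 0 -1 0; 0 0 0 0'; python3 -m crank '0 0 0 0; 0 0 0 0; 0 0 0 0; 0 0 0 0; 0 0 0 0; 0 0 0 0' 1
python3 - <<'E'
from h import *
d=snap('side'); print([world(d,310+a/7-.4,160+b/7-.4,.018).round(4) for a,b in((298,148),(322,342))])
E
```

```text
time: 10.58
tcp_pos: [0.6124, 0.1262, 0.003]
orientation: [-0.136, -3.137, 0.001]
force: [-0.4, 1.6, 0.0]
opening: 0.0606
gripper_force: 0.0
time: 11.32
tcp_pos: [0.6128, 0.1265, 0.0038]
orientation: [0.136, 3.138, 0.0]
force: [-0.3, 0.4, 2.3]
opening: 0.023
gripper_force: 29.9
[array([0.5794, 0.1337, 0.018 ]), array([0.698 , 0.1186, 0.018 ])]
```

```bash
python3 -m crank '0 0 1.5 0; 0 0 3.5 0; -3 0.16 0 0; -1.36 3 0 0.066; 0 3 0 0; 0 3 0 0; 0 2 0 0; 0 1 0 0; 0 0 0 0; 0 0 0 0'
python3 - <<'E'
from h import *
d=snap('top'); save(d,'c2',(190,180,290,255),7)
E
```

```text
time: 12.62
tcp_pos: [0.5692, 0.2466, 0.0536]
orientation: [-0.035, -3.141, 0.002]
force: [-0.2, -0.8, 0.9]
opening: 0.0232
gripper_force: 29.9
```

View pics/c2.png

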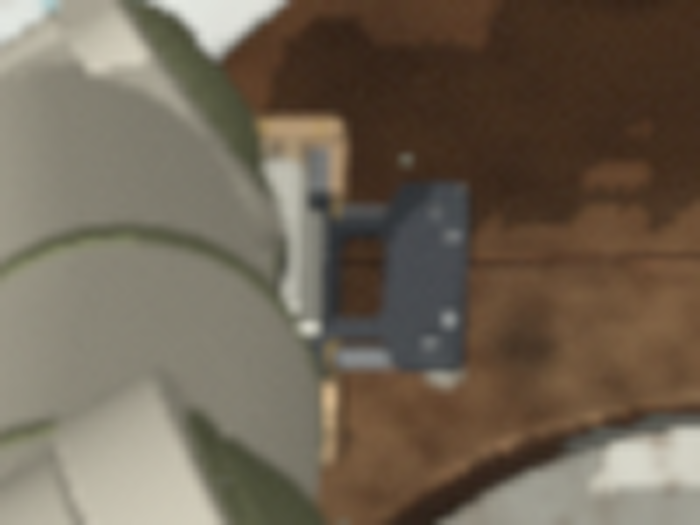

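The arm hides the clamp. The far block at crop (300,130) and the side edge at (330,430) are where I expected them. I'll lower, release and back away low, clear of the fan.

```bash
python3 -m crank '0 0.15 -2 0; 0 0 -1.5 0; 0 0 -0.7 0; 0 0 -0.2 0; 0 0 0 0; 0 0 0 0'; python3 -m crank '0 0 0 0; 0 0 0 0; 0 0 0 0; 0 0 0 0;0 0 1 0; 0 0 3 0; 0 0 2 0; 0 -4 0 0; 0 -5 0 0.05; 0 -5 0 0; 0 -5 1 0; 0 -4 0 0' 0
python3 - <<'E'
from h import *
d=snap('top'); save(d,'c3',(190,180,350,260),5)
E
```

```text
time: 13.42
tcp_pos: [0.5695, 0.2497, 0.0099]
orientation: [0.033, 3.141, 0.001]
force: [-0.3, -0.0, -1.3]
opening: 0.0235
gripper_force: 29.9
time: 14.92
tcp_pos: [0.5694, 0.0172, 0.0809]
orientation: [-0.044, 3.14, -0.001]
force: [1.2, -0.7, 1.0]
opening: 0.0463
gripper_force: 0.0
```

View pics/c3.png

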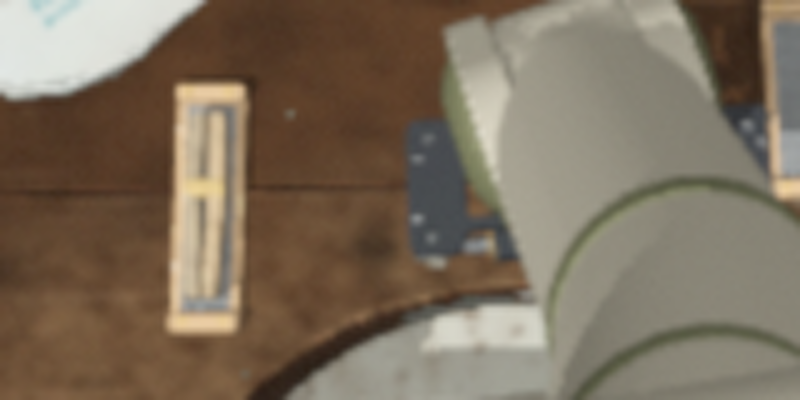

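The clamp lies on the medium rest: ends at crop (214,108) and (199,298), band at (204,188). It's centred to about 3 mm. Next is the pocket tool.

```bash
python3 -m crank '3 -0.05 0 0.032; 3 -0.1 0 0; 1.3 0 0 0; 0 0 -2 0; 0 0 0 0; 0 0 0 0'
python3 - <<'E'
from h import *
d=snap('side'); save(d,'p1',(270,160,390,250),6)
E
```

```text
time: 15.72
tcp_pos: [0.6409, 0.0182, 0.0591]
orientation: [0.097, -3.138, 0.0]
force: [0.6, -0.3, 0.1]
opening: 0.0465
gripper_force: 0.0
```

View pics/p1.png

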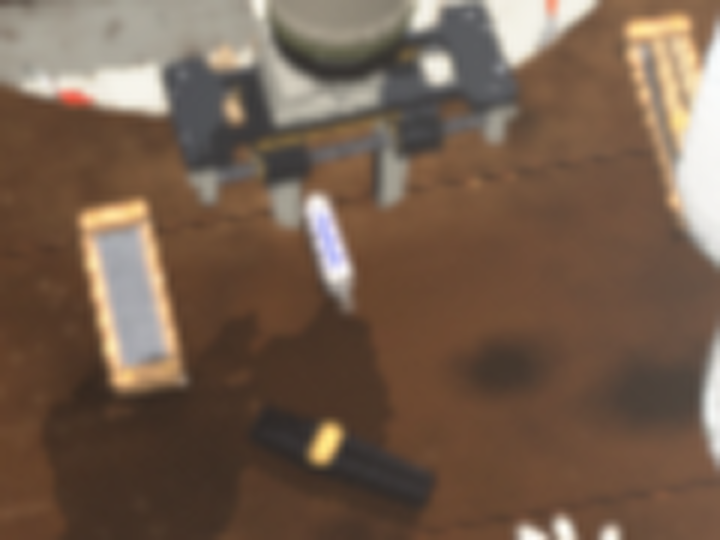

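The pocket tool is between the fingers: near end at crop (316,196), tip at (347,310). I'll descend and grip.

```bash
python3 -m crank '0.15 -0.2 -2.5 0; 0 0 -2 0; 0 0 -1.1 0; 0 0 0 0;0 0 0 0'; python3 -m crank '0 0 0 0; 0 0 0 0; 0 0 0 0; 0 0 0 0; 0 0 0 0; 0 0 0 0' 1
python3 - <<'E'
from h import *
d=snap('side'); print([world(d,270+a/6-.4,160+b/6-.4,.009).round(4) for a,b in((316,196),(347,310))])
E
```

```text
time: 16.4
tcp_pos: [0.6439, 0.0161, 0.0041]
orientation: [-0.096, 3.14, 0.0]
force: [0.4, 0.2, 0.0]
opening: 0.0462
gripper_force: 0.0
time: 17.15
tcp_pos: [0.6437, 0.016, 0.0038]
orientation: [-0.096, 3.14, -0.0]
force: [-0.1, -0.1, 1.7]
opening: 0.012
gripper_force: 30.0
[array([0.6023, 0.0167, 0.009 ]), array([0.6851, 0.0191, 0.009 ])]
```

```bash
python3 -m crank '0 0 1.5 0; 0 0 4 0; 0.5 -3 0 -0.036; 0 -3 0 0; 0 -3 0 0; 0 -2 0 0; 0 -1.35 0 0; 0 0 -2 0; 0 0 0 0; 0 0 0 0'
python3 - <<'E'
from h import *
d=snap('side'); save(d,'p2',(260,160,360,235),7)
E
```

```text
time: 18.45
tcp_pos: [0.6485, -0.106, 0.038]
orientation: [0.042, -3.14, -0.001]
force: [0.4, 0.3, -0.7]
opening: 0.0114
gripper_force: 30.0
```

View pics/p2.png

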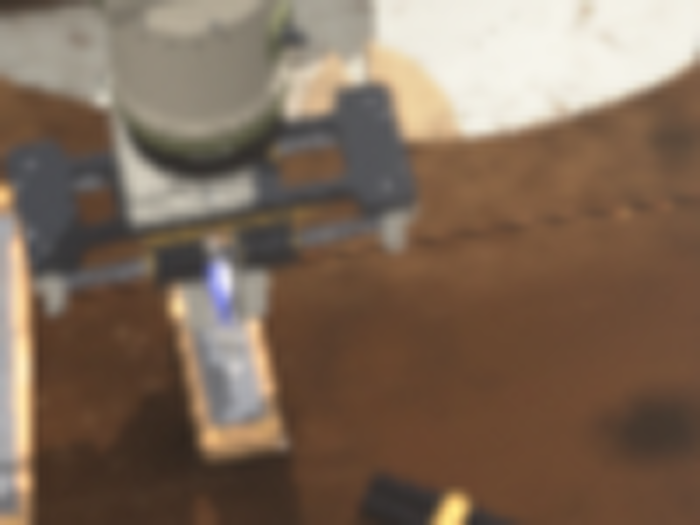

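The pocket tool, with its blue mark at crop (220,285) and tip near (235,375), is over the felt of the short rest. I'll lower and release.

```bash
python3 -m crank '0 -0.12 -1.5 0; 0 0 -1 0; 0 0 -0.35 0; 0 0 0 0; 0 0 0 0'; python3 -m crank '0 0 0 0; 0 0 0 0; 0 0 0 0; 0 0 0 0; 0 0 1 0; 0 0 4 0; 0 0 5 0; -2 3 2 0; -4 4 2 0; -4 4 0 0; -2 5 0 0; 0 5 0 0' 0.3
python3 -m crank '0 5 0 0; 0 5 0 0; 0 4 0 0; 0 0 0 0; 0 0 0 0'
python3 - <<'E'
from h import *
d=snap('top'); save(d,'end',(170,150,450,280),2.85)
E
```

```text
time: 19.12
tcp_pos: [0.6488, -0.1086, 0.0103]
orientation: [-0.04, 3.141, -0.0]
force: [0.5, -0.5, -0.5]
opening: 0.0116
gripper_force: 30.0
time: 20.62
tcp_pos: [0.5271, 0.1023, 0.1512]
orientation: [-0.039, 3.141, -0.001]
force: [0.8, 0.2, 0.2]
opening: 0.0328
gripper_force: 0.0
time: 21.25
tcp_pos: [0.5285, 0.2406, 0.1504]
orientation: [-0.04, 3.141, -0.001]
force: [0.0, -0.1, -0.4]
opening: 0.033
gripper_force: 0.0
```

View pics/end.png

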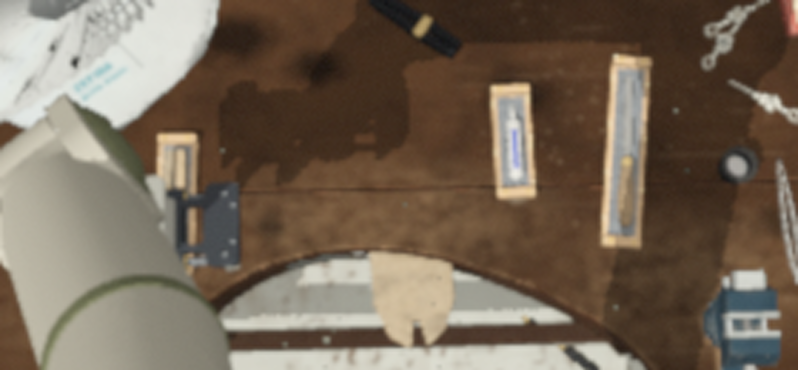

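All three tools lie in their rests: pocket tool centre at crop (514,143), file from (628,70) to (624,227), and the clamp as seen earlier. I'll hand in.

```bash
python3 -c "
from h import *
print(hand_in())"
```

```text
the job is handed in; nothing more can be done
None
```

The file, ring clamp and pocket tool are on the long, medium and short rests, each centred to about 3 mm by the camera pictures; I left the loupe and tweezers alone and handed in at about 21 s.

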